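# Strip a pellet die onto its drying holders

### The arm

A 6-joint arm with a two-finger parallel gripper is mounted at the origin on a cart in front of the work surface, level with it; the furniture and walls round the work are solid. World frame = base frame: x ahead of the robot, y to its left, z up, the work surface at z = 0. Lengths are in m, angles in rad, forces in N, time in s.
With the tool pointing down it reaches from about 0.325 to 0.875 m from the base axis. Payload 4.4 kg.
Tool frame: the origin (TCP) lies on the centre line of the jaws, within the pads' length; the fingertips stand 17 mm ahead of it and the grasp point (between the pads) lies 2 mm behind it (robot.tip_reach is the distance from the TCP to the fingertips, in m); z points along the fingers, y is the direction in which the jaws open and shut (so a half turn about z gives the same grasp; the last joint's range is limited). The gripper opens to 85 mm and grips with 20 to 120 N. Pads are 22 mm wide; open, the fingers measure 114 mm over their backs; the gripper's body (76 mm by 85 mm) begins 54 mm behind the grasp point. The pads swing forward as they close: fully open they stand 13 mm farther back than shut.
Start: joints at [0.966, 0.207, 1.542, -0, 1.393, -0.15], TCP at [0.253, 0.517, 0.248] pointing down, gripper open.
Joint ranges: [-2.73, 2.73], [-0.86, 2.22], [0.23, 2.46], [-1.11, 4.25], [0.08, 2.63], [-2.82, 2.82]. Speed limits (rad/s): [2.79, 2.79, 3.14, 3.14, 3.14, 3.14].

### API

Orientations are given as a rotation vector (axis times angle).
In Python, from station import robot gives the robot as it stands.
- The arm moves only by the tool send_rows, never from a script. Its argument "deltas" is text: rows parted by semicolons, each of 7 numbers parted by spaces: the shift along the tool's x, y, z in cm, then the turn, a rotation vector about the tool's x, y, z in degrees, then the finger opening in cm, from 0 to 8.54. A call has 1 to 12 rows; each row is the pose to reach, as a shift and turn from the pose commanded when the call began, along the tool's axes at that moment; what a row does not reach only later rows make up. A row lasts 1/8 s, in which the tool goes at most 62.5 mm and 10.7 degrees, less where a joint would pass 70% of its speed; a pose out of reach is approached as far as the arm can. A call with a gripper value outside its range is refused whole. The fingers move at their own pace and stop on an object; "squeeze" is the grip in N (left out, the last holds). Time passes only in rows, so rows that repeat a pose let the fingers close. It gives the time, the measured TCP pose, the force and the opening at its end, in the units of the state.
- robot.read_state(): the state, without advancing time (a new reading comes with each control period).
- robot.get_image(name): name is "scene" or "top" or "wrist"; returns a dict with "image" (400x640x3 uint8, red, green, blue), "intrinsics" (3x3 intrinsics, pixels), "eye" and "attitude" of the camera in the world. Camera axes: x right, y up, looking along -z (the intrinsics and any distortion apply to the point x, -y, -z); pixel columns grow to the right and rows downward; lengths in m; the calibration is good to about 2 mm. A picture is of the moment at which its call begins. There is no depth.
- robot.hand_in(): hands the job in, once; it reports no verdict.
Trained networks look in a picture, given as the dict that the camera call returned (one of the last four; its "shot" number tells which), for a name from the list of things; names that differ only in an ending like _2 or _b are one class to them, and where a whole thing is asked for, a point or a joint stands for the part that bears it (a point fixed in the world has none). Each returns a list of dicts, best first, with "score" (0 to 1); they miss things now and then, are a little off and sometimes report something else, mostly with a low value. They report only what shows in the picture. A call takes as long as a camera call. They do not tell look-alikes from the thing itself.
- robot.masks_of(picture, query): "mask" (400x640 bool, what is visible of it) and "extent" ([left, top, width, height] in pixels, round what is visible of it).
The state is a dict: "t": time; "q": joint angles; "dq": joint speeds; "joint_efforts": joint torques, N m; "tool_pos": TCP position; "ee_rot": TCP orientation; "force": force on the tool from outside, world axes, zero at the start; "moment": the same for the moment, N m; "opening": finger opening in m.
Only numpy, scipy, OpenCV 4.12 (cv2) and the standard library are available. Lean on these libraries where they do the work, as an engineer would, in place of code of your own. Each camera call takes 0.05 s, during which the arm holds its last target. There are 200 camera calls.

### The job

The pellet-press die stands assembled on the bench. Take it apart from the top down, one part at a time, and put each part upright on its own drying holder: first the plunger, stem down in the deep cup, then the stop collar flat over the short post, the die body over the tall post, and last the die base in the shallow dish. Do not let any part tip over, and leave all four released and at rest.

Things in the scene. Friction and masses are not known exactly. Their poses are not given: they have to be found in the camera images.
- plunger_mid (a point): Plunger, bright steel, top of the stack: stem 24 mm dia, 46 mm long, below a knurled head 36 mm dia, 20 mm tall. The head rests on the collar; the stem reaches down through the collar (1.5 mm play) and into the body's bore (1 mm play): draw it straight up over 50 mm. Point on its axis half-way up, 33 mm from either end; z up its axis. 0.28 kg.
- stop_collar_mid (a point): Stop collar, dark steel ring, 46 mm outside, 27 mm bore, 16 mm tall; lies loose on the die body round the plunger's stem, under the plunger's wider head. Point at its centre, on the axis 8 mm up; z is its axis. 0.09 kg.
- die_body_mid (a point): Die body, bright steel thick-walled cylinder, 56 mm outside, 26 mm through bore, 50 mm tall; stands loose on the base's plate, whose spigot sticks 16 mm up into its bore (1 mm play). Point at its centre, on the axis 25 mm up; z is its axis. 0.45 kg.
- die_base_mid (a point): Die base, dark steel, bottom of the stack, loose on the bench: round plate 66 mm dia, 12 mm thick, with a central spigot 24 mm dia standing 16 mm above the plate (28 mm in all; the spigot is the handiest grip once the body is off). Point on its axis 14 mm above its underside; z is its axis. 0.32 kg.
- deep_cup: Deep cup, the plunger's holder: white round cup 40 mm tall, 56 mm outside with a wider foot of 64 mm, bore 42 mm, its inner floor 6 mm above the bench. Origin at the centre of its underside, z up. Holders do not move. A seated plunger stands 72 mm above the bench.
- short_post: Short post, the stop collar's holder: white round foot 60 mm in diameter and 8 mm thick with a steel post 10 mm in diameter; the post's rounded tip is 38 mm above the bench. The collar lies flat on the foot round the post. Origin at the centre of its underside, z up. Does not move.
- tall_post: Tall post, the die body's holder: white round foot 76 mm in diameter and 8 mm thick with a steel post 10 mm in diameter; the post's rounded tip is 63 mm above the bench. The body stands on the foot round the post. Origin at the centre of its underside, z up. Does not move.
- shallow_dish: Shallow dish, the die base's holder: white round dish 92 mm outside, 84 mm inside, rim 12 mm high, inner floor 4 mm above the bench. Origin at the centre of its underside, z up. Does not move.
Things that resemble listed ones, but are neither listed nor needed, are in the scene too. Of the things shaped like the shallow_dish, the white one is meant.

How it is judged:
By the outcome, as a careful person would: the job done as asked, in the order asked, and still so for the second after the job is handed in, with the robot touching nothing.
It also fails if it takes over 128 s, if anything falls off the work surface, if the arm or the gripper's body presses on something with over 40 N, if the wrist force passes 120 N, or if a joint passes its speed limit or range.

## Working session

There is one attempt and no reset: what is moved stays moved. The work goes in short steps, Python scripts to look and compute and a tool call to move; the robot and the scene stay as the last step left them, time stands still between calls to the robot, and variables do not carry over. Pictures are saved under pics/ and viewed, about 12 in all and at most 16, crops included, and the job is handed in when it is done.

Besides the shell and the picture viewer there is one more tool, called after "Call:" as name(argument=value, ...) on one line, values as JSON. send_rows: Moves the arm, as the interface text tells. Its arguments: {"type":"object","properties":{"deltas":{"type":"string"},"squeeze":{"type":"number"}},"required":["deltas"]}

```bash
ls; mkdir -p pics
python3 - <<'E'
from station import robot
import cv2
print(robot.read_state())
for n in("scene","top","wrist"):
    p=robot.get_image(n); print(n,p["intrinsics"],p["eye"],p["attitude"],[k for k in p])
    cv2.imwrite(f"pics/a_{n}.png",p["image"][:,:,::-1])
    for q in("plunger_mid","stop_collar_mid","die_body_mid","die_base_mid","deep_cup","short_post","tall_post","shallow_dish"):
        print(q,[(round(d["score"],2),[int(v) for v in d["extent"]]) for d in robot.masks_of(p,q)])
E
```

```text
pics
{'t': 0.0, 'q': array([ 9.65475393e-01,  2.07419340e-01,  1.54302244e+00,  9.80453787e-06,
        1.39345221e+00, -1.50487363e-01]), 'dq': array([-0.00175471, -0.00115972,  0.00199585, -0.00168305, -0.00049781,
       -0.00214333]), 'joint_efforts': array([-5.42752732e-04, -3.83041155e+01, -2.91587466e+01, -4.85953278e-04,
        1.07048001e-02,  4.30629399e-06]), 'tool_pos': array([0.25218308, 0.51593064, 0.24709359]), 'ee_rot': array([-0.70811722, -3.05986475,  0.00335335]), 'force': array([ 0.36633257, -0.88350337,  0.25758464]), 'moment': array([-0.02496046,  0.03033485, -0.049865  ]), 'opening': 0.085465280027767}
scene [[369.83337501   0.         321.09600299]
 [  0.         369.83337501 197.20176286]
 [  0.           0.           1.        ]] [ 0.0454473  -0.6060752   0.51865393] [ 1.03788984 -0.30974552 -0.57253386] ['image', 'intrinsics', 'eye', 'attitude', 'shot']
plunger_mid [(0.69, [305, 189, 15, 13])]
stop_collar_mid [(0.61, [305, 201, 17, 11]), (0.52, [401, 294, 34, 29]), (0.26, [242, 193, 34, 20])]
die_body_mid [(0.56, [302, 206, 20, 24])]
die_base_mid [(0.7, [3
[... 536 characters left out ...]
 10])]
stop_collar_mid [(0.67, [336, 200, 22, 28]), (0.47, [293, 205, 9, 1])]
die_body_mid [(0.56, [290, 192, 17, 12])]
die_base_mid []
deep_cup [(0.52, [318, 150, 20, 20])]
short_post [(0.78, [402, 195, 20, 21])]
tall_post [(0.85, [335, 201, 24, 27])]
shallow_dish [(0.95, [200, 256, 30, 27]), (0.94, [228, 206, 29, 30])]
wrist [[299.45521348   0.         316.94891369]
 [  0.         299.45521348 196.69009865]
 [  0.           0.           1.        ]] [0.19030661 0.54627003 0.37512838] [-0.24837855 -0.15442272  1.10739073] ['image', 'intrinsics', 'eye', 'attitude', 'shot']
plunger_mid []
stop_collar_mid []
die_body_mid []
die_base_mid []
deep_cup []
short_post []
tall_post []
shallow_dish []
```

View pics/a_scene.png

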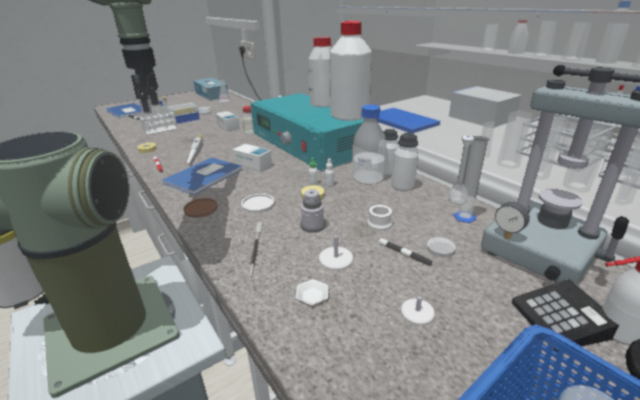

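View pics/a_top.png

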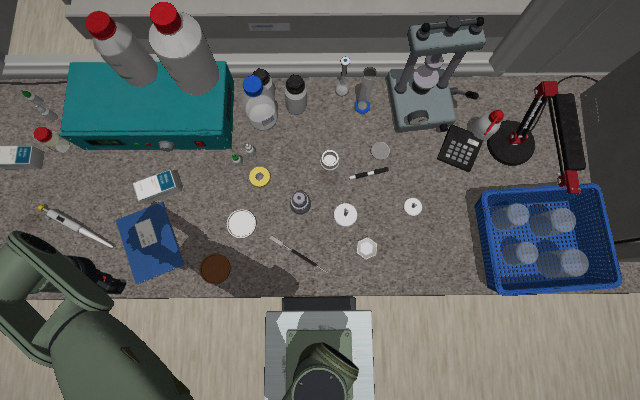

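View pics/a_wrist.png

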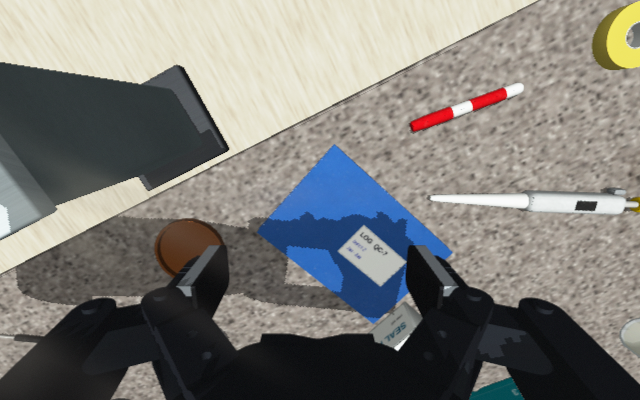

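The images show the stack at top-view (300,202), the cup at (330,160), the tall post at (345,215), the short post at (413,207) and the white dish at (241,223). The brown dish at (215,268) is the look-alike.

```bash
cat > h.py <<'E'
import numpy as np, cv2
from scipy.spatial.transform import Rotation as R
from station import robot
def ray(p,uv,z):
    """world point on plane z seen at pixel uv"""
    K=p["intrinsics"]; d=np.linalg.inv(K)@[uv[0],uv[1],1.]
    d=R.from_rotvec(p["attitude"]).as_matrix()@(d*[1,-1,-1]); e=np.array(p["eye"])
    return e+d*(z-e[2])/d[2]
def proj(p,X):
    c=R.from_rotvec(p["attitude"]).as_matrix().T@(np.asarray(X,float)-p["eye"]).T
    c=c*np.array([1,-1,-1]).reshape(3,*[1]*(c.ndim-1)); u=p["intrinsics"]@c
    return u[:2]/u[2]
def delta(target,yaw=None):
    """tool-frame shift in cm from the present pose to a world target"""
    s=robot.read_state(); M=R.from_rotvec(s["ee_rot"]).as_matrix()
    return (M.T@(np.array(target)-s["tool_pos"])*100).round(2)
E
python3 - <<'E'
from h import *
s=robot.read_state();M=R.from_rotvec(s["ee_rot"]).as_matrix();print(M.round(3),robot.tip_reach)
p=robot.get_image("wrist");print("cam in tool",M.T@(p["eye"]-s["tool_pos"]), (M.T@R.from_rotvec(p["attitude"]).as_matrix()).round(3))
p=robot.get_image("top")
for n,uv,z in(("stack",(300,201),.09),("cup",(330,159.5),.04),("tall",(345,215),.008),("short",(413,207),.008),("dish",(241.5,223),.01)): print(n,ray(p,uv,z).round(3))
E
```

```text
[[-0.898  0.439 -0.   ]
 [ 0.439  0.898  0.   ]
 [ 0.     0.    -1.   ]] 0.017
cam in tool [ 0.06901135 -0.00067506 -0.12683219] [[-0.001  0.962  0.274]
 [ 1.     0.001  0.001]
 [ 0.     0.274 -0.962]]
stack [0.467 0.053 0.09 ]
cup [ 0.611 -0.04   0.04 ]
tall [ 0.438 -0.085  0.008]
short [ 0.462 -0.3    0.008]
dish [0.416 0.239 0.01 ]
```

Call:
send_rows(deltas="-4 -3.2 0 0 0 -5 8.5;-8 -6.4 0 0 0 -10 8.5;-12 -9.6 0 0 0 -15 8.5;-16 -12.8 0 0 0 -20 8.5;-20 -16 0 0 0 -26 8.5;-24 -19.2 0 0 0 -26 8.5;-28 -22.4 0 0 0 -26 8.5;-32 -25.6 0 0 0 -26 8.5;-36 -28.8 0 0 0 -26 8.5;-39.6 -32.1 0 0 0 -26 8.5;-39.6 -32.1 0 0 0 -26 8.5;-39.6 -32.1 0 0 0 -26 8.5")

```text
t: 2.95
tool_pos: [0.4671, 0.0545, 0.2482]
ee_rot: [-0.003, -3.141, -0.001]
force: [0.2, -0.3, 0.4]
opening: 0.085
```

```bash
cat > look.py <<'E'
from h import *
import sys
s=robot.read_state();M=R.from_rotvec(s["ee_rot"]).as_matrix()
print(round(s["t"],2),s["tool_pos"].round(4),s["q"].round(2),"z",M[:,2].round(3),"x",M[:,0].round(3),"op",round(s["opening"],4),"F",s["force"].round(1))
p=robot.get_image("wrist");cv2.imwrite(f"pics/{sys.argv[1]}.png",p["image"][:,:,::-1])
for a in sys.argv[2:]:
    q,z=a.split(",")
    for d in robot.masks_of(p,q)[:3]:
        m=d["mask"].astype(np.uint8); c=max(cv2.findContours(m,cv2.RETR_EXTERNAL,cv2.CHAIN_APPROX_NONE)[0],key=cv2.contourArea)
        w=np.array([ray(p,u[0],float(z))[:2] for u in c],np.float32); (cx,cy),r=cv2.minEnclosingCircle(w)
        print(q,round(d["score"],2),d["extent"],"circle",round(cx,4),round(cy,4),"dia mm",round(r*2e3,1))
E
python3 look.py b plunger_mid,.098 stop_collar_mid,.078 die_body_mid,.062 die_base_mid,.012 deep_cup,.04 tall_post,.008 shallow_dish,.012
```

```text
2.95 [0.4671 0.0545 0.2482] [-0.07 -0.02  1.79  0.    1.37 -1.64] z [-0.     0.001 -1.   ] x [-1.     0.002  0.   ] op 0.085 F [ 0.2 -0.3  0.4]
plunger_mid 0.58 [300.5, 173.3, 37.2, 38.4] circle 0.4749 0.0531 dia mm 38.4
stop_collar_mid 0.82 [298.1, 165.6, 41.3, 40.7] circle 0.4749 0.0532 dia mm 46.7
stop_collar_mid 0.32 [431.0, 83.8, 80.8, 81.0] circle 0.4121 0.2033 dia mm 77.2
die_body_mid 0.96 [293.1, 154.5, 48.8, 41.4] circle 0.4707 0.0537 dia mm 56.9
die_body_mid 0.64 [431.0, 81.2, 82.7, 86.1] circle 0.4123 0.2116 dia mm 82.2
die_base_mid 0.88 [290.7, 152.5, 52.1, 30.4] circle 0.4752 0.0535 dia mm 65.0
deep_cup 0.93 [222.9, 255.4, 47.8, 55.5] circle 0.606 -0.037 dia mm 81.5
deep_cup 0.66 [294.8, 149.9, 46.8, 29.0] circle 0.4679 0.0537 dia mm 59.6
shallow_dish 0.88 [512.7, 0.0, 88.6, 41.5] circle 0.2849 0.3109 dia mm 95.0
shallow_dish 0.71 [299.2, 177.4, 38.0, 33.8] circle 0.4986 0.0544 dia mm 50.5
shallow_dish 0.61 [432.2, 82.1, 77.9, 84.0] circle 0.4166 0.2359 dia mm 96.3
```

View pics/b.png

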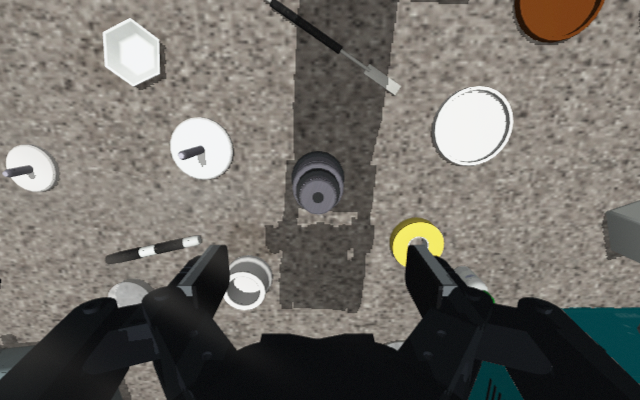

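Run:
```python
from h import *
p=robot.get_image("wrist");g=p["image"].min(2)
for n,uv,z,r in(("tall",(201,150),.008,38),("short",(31,170),.008,32),("dish",(473,126),.012,50),("cup",(246,285),.04,36)):
    m=np.zeros_like(g);cv2.circle(m,uv,r,255,-1);m&=np.where(g>150,255,0).astype(np.uint8)
    c=max(cv2.findContours(m,cv2.RETR_EXTERNAL,cv2.CHAIN_APPROX_NONE)[0],key=cv2.contourArea)
    w=np.array([ray(p,u[0],z)[:2] for u in cv2.convexHull(c)],np.float32);(x,y),rr=cv2.minEnclosingCircle(w)
    e=cv2.fitEllipse(w) 
    print(n,(round(x,4),round(y,4)),round(rr*2e3,1),np.round(e[0],4),np.round(e[1],4),cv2.boundingRect(c))
print(delta((.4748,.0533,.098)))
```

```text
tall (0.4399, -0.0937) 87.5 [ 0.4418 -0.0886] [0.0738 0.0856] (170, 113, 62, 66)
short (0.4654, -0.3021) 62.0 [ 0.4649 -0.3021] [0.0598 0.0607] (5, 144, 51, 49)
dish (0.4183, 0.2426) 101.7 [0.416  0.2418] [0.092  0.0993] (434, 86, 80, 80)
cup (0.6184, -0.0414) 57.4 [ 0.6184 -0.0411] [0.0548 0.0569] (223, 271, 42, 40)
[-0.76 -0.14 15.03]
```

Call:
send_rows(deltas="-0.8 -0.1 3 0 0 0 8.5;-0.8 -0.1 6 0 0 0 8.5;-0.8 -0.1 9 0 0 0 8.5;-0.8 -0.1 12 0 0 0 8.5;-0.8 -0.1 14 0 0 0 8.5;-0.8 -0.1 15 0 0 0 8.5;-0.8 -0.1 15 0 0 0 8.5;-0.8 -0.1 15 0 0 0 6;-0.8 -0.1 15 0 0 0 4.5;-0.8 -0.1 15 0 0 0 4.5;-0.8 -0.1 15 0 0 0 4.5", squeeze=40)

```text
t: 4.78
tool_pos: [0.4755, 0.0532, 0.0986]
ee_rot: [0.002, 3.141, -0.0]
force: [0.5, -0.2, -0.5]
opening: 0.0449
```

```bash
python3 look.py c
```

```text
4.78 [0.4755 0.0532 0.0986] [-0.07  0.19  1.91  0.    1.04 -1.64] z [ 0.001 -0.    -1.   ] x [-1.     0.001 -0.001] op 0.0449 F [ 0.5 -0.2 -0.5]
```

View pics/c.png

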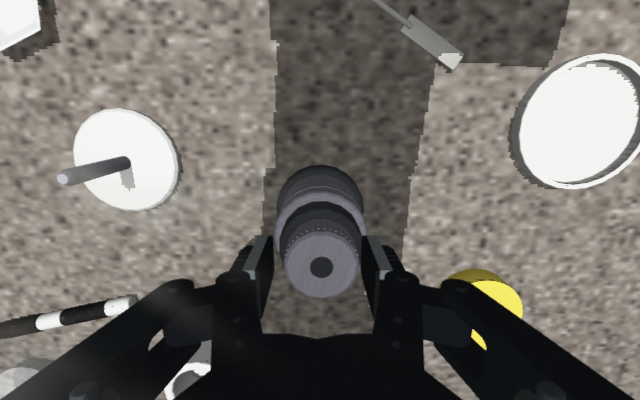

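The jaws sit evenly either side of the head (centre column about 321, pads at about 262 and 380). Closing on it and lifting.

Call:
send_rows(deltas="0 0 0 0 0 0 3.4;0 0 0 0 0 0 3.2;0 0 0 0 0 0 3.2;0 0 0 0 0 0 3.2;0 0 -1 0 0 0 3.2;0 0 -2 0 0 0 3.2;0 0 -3.5 0 0 0 3.2;0 0 -5 0 0 0 3.2;0 0 -7 0 0 0 3.2;0 0 -9 0 0 0 3.2;0 0 -10 0 0 0 3.2;0 0 -10 0 0 0 3.2", squeeze=50)

```text
t: 6.32
tool_pos: [0.476, 0.053, 0.1994]
ee_rot: [0.002, 3.139, -0.001]
force: [-0.0, 0.1, -3.6]
opening: 0.0334
```

```bash
python3 look.py d deep_cup,.04
python3 - <<'E'
from h import *
p=robot.get_image("scene");i=p["image"][150:310,180:440,::-1];cv2.imwrite("pics/d_s.png",cv2.resize(i,None,fx=3,fy=3))
print(delta((.617,-.041,.198)))
E
```

```text
6.33 [0.476  0.053  0.1994] [-0.07  0.05  1.83 -0.    1.27 -1.64] z [ 0.002 -0.    -1.   ] x [-1.     0.001 -0.002] op 0.0334 F [-0.   0.1 -3.6]
deep_cup 0.5 [213.4, 265.6, 27.6, 19.0] circle 0.576 -0.0434 dia mm 36.4
[-14.25  -9.41  -0.09]
```

View pics/d_s.png

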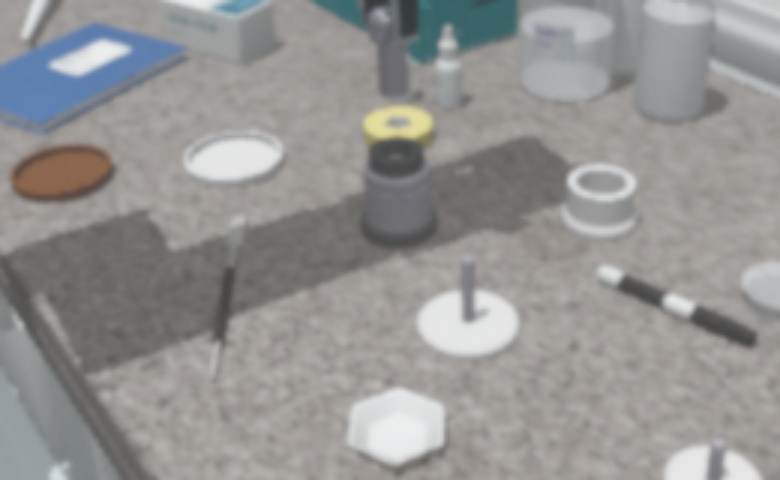

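The plunger is out and hanging straight, with the collar still on the body at crop (397,158). The cup rim is at crop (601,181).

Run:
```python
from h import *
p=robot.get_image("scene");f=lambda u,v:(180+(u+.5)/3-.5,150+(v+.5)/3-.5)
for n,uv,z in(("cup rim",f(601,181),.04),("cup foot",f(600,214),.005),("collar",f(397,156),.078),("tall",f(468,322),.008),("dish",f(234,156),.012)):print(n,ray(p,uv,z).round(4))
t=robot.get_image("top")
cv2.imwrite("pics/e.png",cv2.resize(t["image"][135:235,215:435,::-1],None,fx=3.6,fy=3.6,interpolation=cv2.INTER_CUBIC))
print(ray(t,(329.5,159.5),.04).round(4))
```

```text
cup rim [ 0.6181 -0.0387  0.04  ]
cup foot [ 0.6214 -0.0366  0.005 ]
collar [0.4708 0.0449 0.078 ]
tall [ 0.4401 -0.0883  0.008 ]
dish [0.4143 0.2362 0.012 ]
[ 0.6109 -0.038   0.04  ]
```

View pics/e.png

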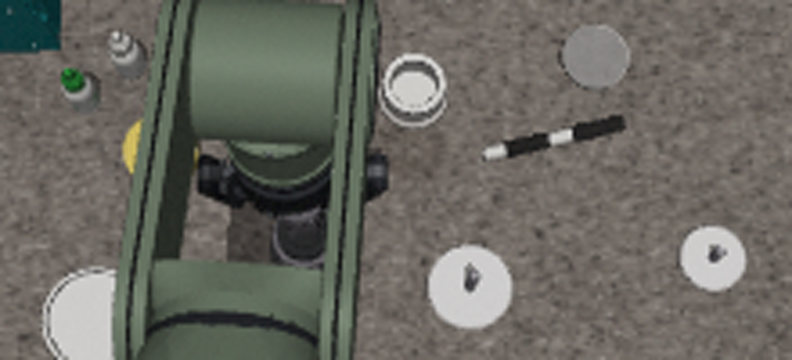

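Cup rim centre is at crop (415,83), which agrees with about (0.617, -0.040). Moving above it.

Call:
send_rows(deltas="-2 -1.3 0 0 0 0 3.2;-4 -2.6 0 0 0 0 3.2;-6 -4 0 0 0 0 3.2;-8 -5.3 0 0 0 0 3.2;-10 -6.6 0 0 0 0 3.2;-12 -8 0 0 0 0 3.2;-13.5 -9 0 0 0 0 3.2;-14.2 -9.3 0 0 0 0 3.2;-14.2 -9.3 2 0 0 0 3.2;-14.2 -9.3 4 0 0 0 3.2;-14.2 -9.3 5 0 0 0 3.2;-14.2 -9.3 5 0 0 0 3.2")

```text
t: 8.07
tool_pos: [0.6156, -0.0394, 0.1462]
ee_rot: [-0.001, -3.138, -0.001]
force: [0.2, -0.1, -4.1]
opening: 0.0337
```

```bash
python3 look.py f deep_cup,.04
python3 - <<'E'
from h import *
p=robot.get_image("scene");i=p["image"][160:270,320:460,::-1];cv2.imwrite("pics/f_s.png",cv2.resize(i,None,fx=4,fy=4,interpolation=cv2.INTER_CUBIC))
w=cv2.imread("pics/f.png")
cv2.imwrite("pics/f2.png",np.hstack([cv2.resize(cv2.imread("pics/f_s.png"),(400,315)),w[85:400,150:550]]))
E
```

```text
8.07 [ 0.6156 -0.0394  0.1462] [-0.2   0.39  1.52  0.    1.23 -1.77] z [-0.004  0.001 -1.   ] x [-1.     0.001  0.004] op 0.0337 F [ 0.2 -0.1 -4.1]
deep_cup 0.85 [283.4, 158.7, 64.3, 68.7] circle 0.612 -0.0412 dia mm 62.5
```

View pics/f2.png

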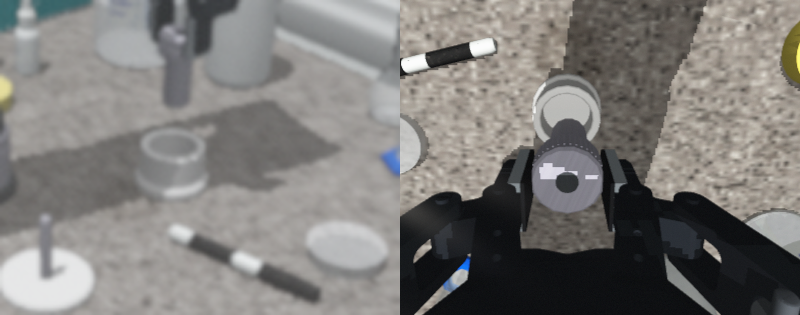

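Run:
```python
from h import *
p=robot.get_image("wrist");a=np.linspace(0,6.283,90)
def ring(x,y,r,z):return np.c_[x+r*np.cos(a),y+r*np.sin(a),0*a+z]
for x in(.613,.616,.619):
  u=np.hstack([proj(p,ring(x,-.04,.028,.04)),proj(p,ring(x,-.04,.032,0))]);print(x,u[0].min(),u[0].max(),u[1].min())
i=p["image"].copy()
for r,z in((.028,.04),(.021,.04),(.032,0)):
  cv2.polylines(i,[proj(p,ring(.616,-.0405,r,z)).T.round().astype(np.int32)],1,(255,0,0))
cv2.imwrite("pics/g.png",cv2.resize(i[130:310,240:400,::-1],None,fx=3,fy=3))
```

```text
0.613 283.8072117264936 352.4099024206278 148.11397976219988
0.616 283.9264782953952 352.2976950615604 151.4006092625051
0.619 284.04494282023336 352.1862424487337 154.66754266761467
```

View pics/g.png

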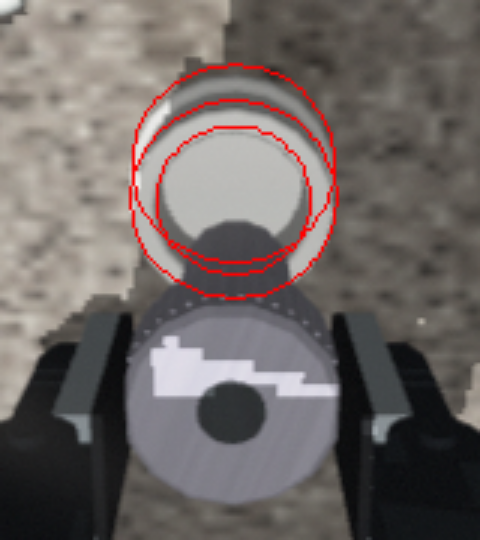

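The overlay sits about 3 px high, so the cup is about 2.5 mm further out: (0.6185, -0.040). Lowering there.

Call:
send_rows(deltas="-0.25 -0.1 0 0 0 0 3.2;-0.25 -0.1 1 0 0 0 3.2;-0.25 -0.1 2 0 0 0 3.2;-0.25 -0.1 3 0 0 0 3.2;-0.25 -0.1 4 0 0 0 3.2;-0.25 -0.1 5 0 0 0 3.2;-0.25 -0.1 6 0 0 0 3.2;-0.25 -0.1 6.7 0 0 0 3.2;-0.25 -0.1 7.1 0 0 0 3.2;-0.25 -0.1 7.1 0 0 0 3.2")

```text
t: 9.52
tool_pos: [0.6196, -0.0409, 0.077]
ee_rot: [-0.002, -3.141, -0.0]
force: [-0.6, 0.1, -3.3]
opening: 0.0338
```

Call:
send_rows(deltas="0 0 0.2 0 0 0 3.2;0 0 0.35 0 0 0 3.2;0 0 0.35 0 0 0 3.2")

```text
t: 9.9
tool_pos: [0.62, -0.041, 0.0742]
ee_rot: [0.002, 3.141, -0.0]
force: [-0.2, 0.1, -2.8]
opening: 0.0339
```

Call:
send_rows(deltas="0 0 0.1 0 0 0 3.2;0 0 0.1 0 0 0 3.2;0 0 0.2 0 0 0 3.2;0 0 0.2 0 0 0 3.2")

```text
t: 10.4
tool_pos: [0.621, -0.041, 0.074]
ee_rot: [0.001, 3.139, -0.001]
force: [-2.3, 0.9, 8.3]
opening: 0.0337
```

Call:
send_rows(deltas="0 0 -0.12 0 0 0 3.2;0 0 -0.12 0 0 0 3.6;0 0 -0.12 0 0 0 3.8;0 0 -0.12 0 0 0 4.2;0 0 -0.12 0 0 0 4.8;0 0 -0.12 0 0 0 5.6;0 0 -0.12 0 0 0 5.6")

```text
t: 11.28
tool_pos: [0.6197, -0.041, 0.0729]
ee_rot: [-0.002, -3.142, 0.0]
force: [0.5, 0.2, -0.1]
opening: 0.056
```

```bash
python3 look.py h plunger_mid,.072
```

```text
11.28 [ 0.6197 -0.041   0.0729] [-0.21  0.49  1.56 -0.    1.1  -1.77] z [-0. -0. -1.] x [-1.     0.001  0.   ] op 0.056 F [ 0.5  0.2 -0.1]
plunger_mid 0.8 [278.8, 205.1, 76.7, 95.5] circle 0.6154 -0.0417 dia mm 49.8
```

View pics/h.png

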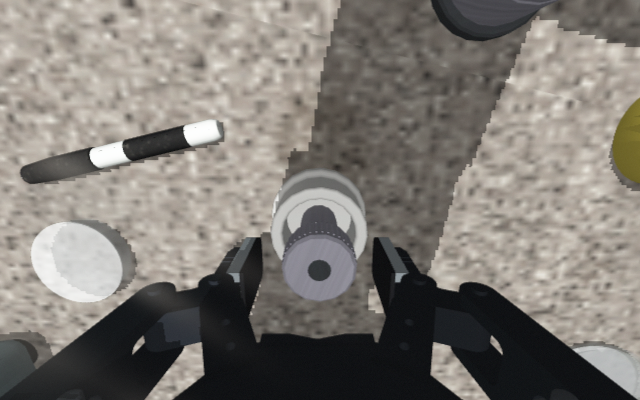

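The plunger stands upright and free in the cup (head at 320,268). On to the collar.

Call:
send_rows(deltas="0 0 -1 0 0 0 6;0 0 -3 0 0 0 6;0 0 -6 0 0 0 7;0 0 -10 0 0 0 8.5;0 0 -13 0 0 0 8.5;4 2.5 -13 0 0 0 8.5;8 5 -13 0 0 0 8.5;12 8 -13 0 0 0 8.5;14.4 9.4 -13 0 0 0 8.5;14.4 9.4 -13 0 0 0 8.5;14.4 9.4 -13 0 0 0 8.5")

```text
t: 12.75
tool_pos: [0.4772, 0.0528, 0.2045]
ee_rot: [0.002, 3.138, -0.001]
force: [-0.0, -0.4, 0.1]
opening: 0.085
```

```bash
python3 look.py i stop_collar_mid,.078 die_body_mid,.062 tall_post,.008;python3 -c "
from h import *
print(delta((.4753,.0532,.0815)))"
```

```text
12.75 [0.4772 0.0528 0.2045] [-0.07  0.04  1.82 -0.    1.28 -1.64] z [ 0.003 -0.001 -1.   ] x [-1.     0.001 -0.003] op 0.085 F [-0.  -0.4  0.1]
stop_collar_mid 0.83 [295.0, 164.6, 50.9, 52.7] circle 0.4759 0.0534 dia mm 47.2
die_body_mid 0.65 [291.3, 151.5, 60.5, 54.5] circle 0.4718 0.0531 dia mm 57.6
tall_post 0.78 [151.2, 108.1, 67.8, 68.9] circle 0.441 -0.0871 dia mm 77.6
[ 0.16  0.06 12.17]
```

Call:
send_rows(deltas="0.1 0 4 0 0 0 8.5;0.1 0 7 0 0 0 8.5;0.1 0 9.5 0 0 0 8.5;0.1 0 11.5 0 0 0 8.5;0.1 0 12.1 0 0 0 8.5;0.1 0 12.1 0 0 0 7;0.1 0 12.1 0 0 0 5.5;0.1 0 12.1 0 0 0 4.6;0.1 0 12.1 0 0 0 4.2;0.1 0 12.1 0 0 0 4.2;0.1 0 12.1 0 0 0 4.2", squeeze=40)

```text
t: 14.32
tool_pos: [0.4758, 0.0531, 0.0831]
ee_rot: [0.001, 3.14, -0.001]
force: [-0.7, -0.9, 5.9]
opening: 0.0429
```

Call:
send_rows(deltas="0 0 -0.3 0 0 0 4.2;0 0 -1 0 0 0 4.2;0 0 -2 0 0 0 4.2;0 0 -4 0 0 0 4.2;0 0 -6 0 0 0 4.2;0 0 -8 0 0 0 4.2;0 0 -8 0 0 0 4.2")

```text
t: 15.2
tool_pos: [0.4764, 0.0532, 0.1641]
ee_rot: [0.001, 3.137, -0.0]
force: [0.9, -0.3, -1.8]
opening: 0.0425
```

```bash
python3 look.py j stop_collar_mid,.16 die_body_mid,.062 short_post,.008;python3 -c "
from h import *
print(delta((.465,-.302,.16)))"
```

```text
15.2 [0.4764 0.0532 0.1641] [-0.07  0.09  1.86  0.    1.19 -1.64] z [ 0.005 -0.    -1.   ] x [-1.     0.001 -0.005] op 0.0425 F [ 0.9 -0.3 -1.8]
stop_collar_mid 0.66 [274.0, 208.3, 85.5, 93.8] circle 0.4747 0.0519 dia mm 49.5
die_body_mid 0.67 [285.0, 158.3, 70.8, 61.8] circle 0.4718 0.054 dia mm 59.2
[  0.85 -35.53   0.09]
```

View pics/j.png

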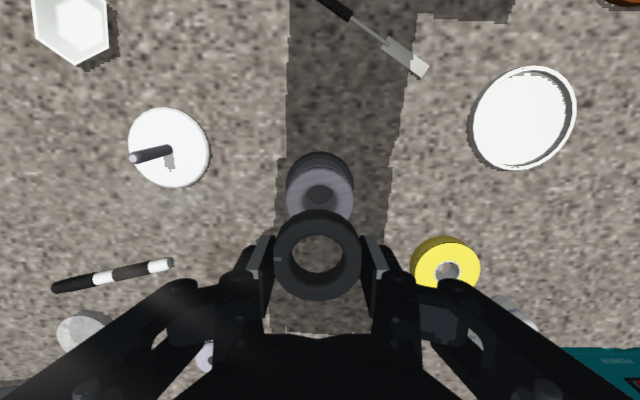

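The collar is held level (ring at 318,255) and the body is undisturbed. Moving over the short post.

Call:
send_rows(deltas="0.1 -4 0 0 0 0 4.2;0.2 -8 0 0 0 0 4.2;0.3 -12 0 0 0 0 4.2;0.4 -16 0 0 0 0 4.2;0.5 -20 0 0 0 0 4.2;0.6 -24 0 0 0 0 4.2;0.7 -28 0 0 0 0 4.2;0.8 -32 0 0 0 0 4.2;0.9 -34.5 0 0 0 0 4.2;0.9 -35.5 0 0 0 0 4.2;0.9 -35.5 0 0 0 0 4.2;0.9 -35.5 0 0 0 0 4.2")

```text
t: 16.9
tool_pos: [0.4655, -0.3004, 0.1618]
ee_rot: [0.0, -3.141, -0.002]
force: [-0.5, 0.1, -0.7]
opening: 0.0426
```

```bash
python3 look.py k short_post,.008;python3 - <<'E'
from h import *
p=robot.get_image("wrist");a=np.linspace(0,6.283,90);i=p["image"].copy()
for r,z in((.03,.008),(.005,.036)):
  cv2.polylines(i,[proj(p,np.c_[.465+r*np.cos(a),-.302+r*np.sin(a),0*a+z]).T.round().astype(np.int32)],1,(255,0,0))
cv2.imwrite("pics/k2.png",cv2.resize(i[100:320,220:420,::-1],None,fx=2.5,fy=2.5))
E
```

```text
16.9 [ 0.4655 -0.3004  0.1618] [-0.73  0.25  1.68  0.    1.21 -2.3 ] z [-0.001  0.001 -1.   ] x [-1.    -0.     0.001] op 0.0426 F [-0.5  0.1 -0.7]
short_post 0.58 [284.6, 154.0, 58.3, 57.8] circle 0.4647 -0.3028 dia mm 60.1
```

View pics/k2.png

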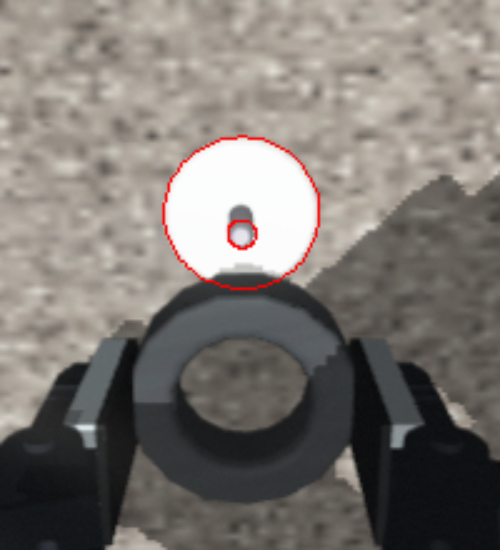

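The overlay matches the foot and post tip, so the post is at (0.465, -0.302). Lowering the collar.

Call:
send_rows(deltas="0 -0.2 3 0 0 0 4.2;0 -0.2 6 0 0 0 4.2;0 -0.2 8.5 0 0 0 4.2;0 -0.2 10 0 0 0 4.2;0 -0.2 11 0 0 0 4.2;0 -0.2 12 0 0 0 4.2;0 -0.2 12.8 0 0 0 4.2;0 -0.2 13.1 0 0 0 4.2;0 -0.2 13.1 0 0 0 4.2")

```text
t: 18.18
tool_pos: [0.4655, -0.3039, 0.031]
ee_rot: [0.002, 3.142, -0.0]
force: [-1.0, 0.2, -0.8]
opening: 0.0426
```

Call:
send_rows(deltas="0 0 0.1 0 0 0 4.2;0 0 0.2 0 0 0 4.2;0 0 0.3 0 0 0 4.2;0 0 0.3 0 0 0 4.2")

```text
t: 18.68
tool_pos: [0.4659, -0.3042, 0.0295]
ee_rot: [0.001, 3.141, -0.001]
force: [-1.5, 1.9, 7.2]
opening: 0.0424
```

Contact at the foot. Releasing, lifting, then moving over to the body.

Call:
send_rows(deltas="0 0 -0.1 0 0 0 4.2;0 0 -0.1 0 0 0 4.6;0 0 -0.1 0 0 0 5;0 0 -0.1 0 0 0 6;0 0 -0.1 0 0 0 7;0 0 -0.1 0 0 0 7;0 0 -2 0 0 0 7;0 0 -5 0 0 0 7.5;0 0 -9 0 0 0 8.5;0 0 -12 0 0 0 8.5;0 0 -12 0 0 0 8.5")

```text
t: 20.05
tool_pos: [0.4677, -0.3057, 0.1527]
ee_rot: [0.001, 3.135, -0.009]
force: [0.8, 0.6, 1.0]
opening: 0.085
```

```bash
python3 look.py l stop_collar_mid,.024 short_post,.008;python3 -c "
from h import *
print(delta((.4753,.0532,.15)))"
```

```text
20.05 [ 0.4677 -0.3057  0.1527] [-0.73  0.26  1.68  0.    1.19 -2.3 ] z [ 0.007 -0.006 -1.   ] x [-1.     0.001 -0.007] op 0.085 F [0.8 0.6 1. ]
short_post 0.84 [289.3, 150.0, 65.8, 63.7] circle 0.4638 -0.3025 dia mm 60.9
[-1.   35.65 -0.22]
```

View pics/l.png

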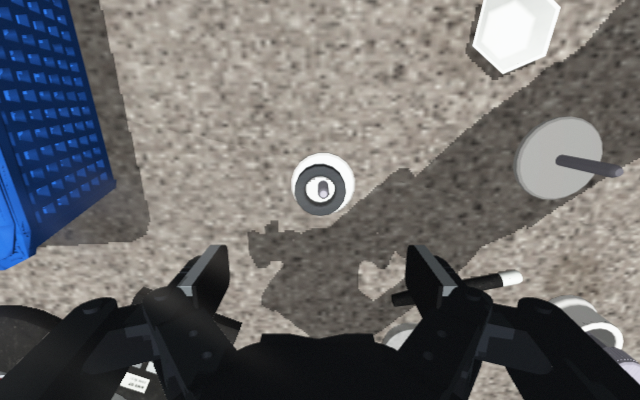

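The collar lies flat over the short post at (320,188). Next is the body.

Call:
send_rows(deltas="-0.1 4 0 0 0 0 8.5;-0.2 8 0 0 0 0 8.5;-0.3 12 0 0 0 0 8.5;-0.4 16 0 0 0 0 8.5;-0.5 20 0 0 0 0 8.5;-0.6 24 0 0 0 0 8.5;-0.7 28 0 0 0 0 8.5;-0.8 32 0 0 0 0 8.5;-0.9 34.5 0 0 0 0 8.5;-0.9 35.7 0 0 0 0 8.5;-0.9 35.7 0 0 0 0 8.5;-0.9 35.7 0 0 0 0 8.5")

```text
t: 21.7
tool_pos: [0.4747, 0.0524, 0.1477]
ee_rot: [-0.003, -3.141, 0.001]
force: [-0.5, -0.2, 0.9]
opening: 0.085
```

```bash
python3 look.py m die_body_mid,.062 die_base_mid,.012 tall_post,.008 shallow_dish,.012;python3 -c "
from h import *
print(delta((.4753,.0532,.042)))"
```

```text
21.7 [0.4747 0.0524 0.1477] [-0.07  0.11  1.87 -0.    1.15 -1.64] z [-0.001 -0.    -1.   ] x [-1.     0.002  0.001] op 0.085 F [-0.5 -0.2  0.9]
die_body_mid 0.94 [283.1, 164.4, 76.9, 81.6] circle 0.4728 0.0539 dia mm 62.8
die_base_mid 0.71 [286.1, 156.0, 70.7, 56.2] circle 0.4732 0.0541 dia mm 63.9
tall_post 0.78 [119.7, 108.7, 82.5, 86.7] circle 0.4405 -0.0897 dia mm 82.6
shallow_dish 0.66 [476.2, 61.4, 117.0, 116.2] circle 0.416 0.236 dia mm 97.3
[-0.04  0.06 10.6 ]
```

Call:
send_rows(deltas="0 0.1 3 0 0 0 8.5;0 0.1 6 0 0 0 8.5;0 0.1 8 0 0 0 8.5;0 0.1 9.5 0 0 0 8.5;0 0.1 10.6 0 0 0 8.5;0 0.1 10.6 0 0 0 8.5;0 0.1 10.6 0 0 0 7;0 0.1 10.6 0 0 0 6;0 0.1 10.6 0 0 0 5.2;0 0.1 10.6 0 0 0 5.2;0 0.1 10.6 0 0 0 5.2", squeeze=60)

```text
t: 23.32
tool_pos: [0.4757, 0.0543, 0.0432]
ee_rot: [0.002, 3.14, 0.0]
force: [-1.3, 1.0, 5.1]
opening: 0.0534
```

Call:
send_rows(deltas="0 0 -0.5 0 0 0 5.2;0 0 -1 0 0 0 5.2;0 0 -1.5 0 0 0 5.2;0 0 -2 0 0 0 5.2;0 0 -3 0 0 0 5.2;0 0 -5 0 0 0 5.2;0 0 -7.5 0 0 0 5.2;0 0 -10 0 0 0 5.2;0 0 -12 0 0 0 5.2;0 0 -12 0 0 0 5.2")

```text
t: 24.58
tool_pos: [0.4764, 0.0541, 0.1642]
ee_rot: [0.002, 3.136, -0.001]
force: [0.4, -0.3, -5.7]
opening: 0.0534
```

```bash
python3 look.py n die_body_mid,.18 die_base_mid,.012 tall_post,.008;python3 -c "
from h import *
print(delta((.441,-.0875,.163)))"
```

```text
24.57 [0.4764 0.0541 0.1642] [-0.07  0.09  1.86 -0.    1.19 -1.64] z [ 0.005 -0.    -1.   ] x [-1.     0.001 -0.005] op 0.0534 F [ 0.4 -0.3 -5.7]
die_body_mid 0.98 [254.2, 193.5, 129.0, 148.9] circle 0.4719 0.0531 dia mm 68.3
die_base_mid 0.64 [284.6, 152.7, 64.2, 51.2] circle 0.4755 0.0534 dia mm 66.6
tall_post 0.77 [128.9, 106.5, 80.9, 80.9] circle 0.4422 -0.0877 dia mm 80.2
[  3.25 -14.18  -0.23]
```

Call:
send_rows(deltas="1 -4 0 0 0 0 5.2;2 -8 0 0 0 0 5.2;3 -12 0 0 0 0 5.2;3.4 -13.8 0 0 0 0 5.2;3.4 -14.2 0 0 0 0 5.2;3.4 -14.2 0 0 0 0 5.2;3.4 -14.2 0 0 0 0 5.2")

```text
t: 25.65
tool_pos: [0.4406, -0.0869, 0.1616]
ee_rot: [0.0, -3.141, -0.001]
force: [-0.4, 0.6, -5.0]
opening: 0.0531
```

```bash
python3 look.py o tall_post,.008;python3 - <<'E'
from h import *
p=robot.get_image("wrist");a=np.linspace(0,6.283,90);i=p["image"].copy()
for r,z in((.038,.008),(.005,.06)):
  cv2.polylines(i,[proj(p,np.c_[.442+r*np.cos(a),-.0875+r*np.sin(a),0*a+z]).T.round().astype(np.int32)],1,(255,0,0))
cv2.imwrite("pics/o2.png",cv2.resize(i[100:360,200:440,::-1],None,fx=2.2,fy=2.2))
E
```

```text
25.65 [ 0.4406 -0.0869  0.1616] [-0.39  0.03  1.93  0.    1.18 -1.96] z [-0.001  0.001 -1.   ] x [-1.    -0.     0.001] op 0.0531 F [-0.4  0.6 -5. ]
```

View pics/o2.png

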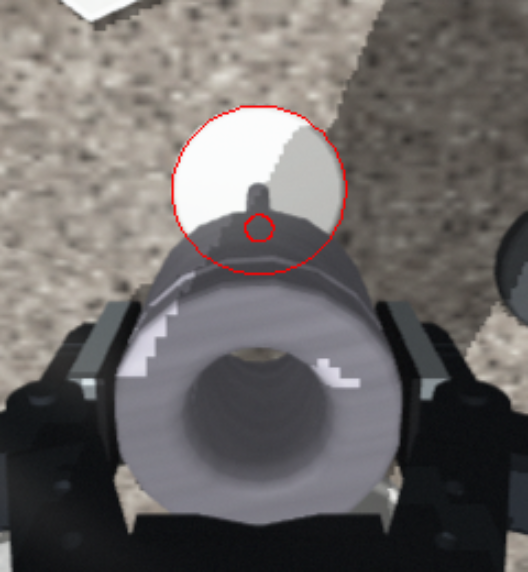

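Overlay fits the foot at (0.442, -0.0875). Lowering the body.

Call:
send_rows(deltas="-0.1 -0.1 2 0 0 0 5.2;-0.1 -0.1 4 0 0 0 5.2;-0.1 -0.1 6 0 0 0 5.2;-0.1 -0.1 7 0 0 0 5.2;-0.1 -0.1 8 0 0 0 5.2;-0.1 -0.1 9 0 0 0 5.2;-0.1 -0.1 10 0 0 0 5.2;-0.1 -0.1 11 0 0 0 5.2;-0.1 -0.1 11.8 0 0 0 5.2;-0.1 -0.1 12.2 0 0 0 5.2;-0.1 -0.1 12.2 0 0 0 5.2")

```text
t: 27.18
tool_pos: [0.4417, -0.0888, 0.0399]
ee_rot: [-0.002, -3.142, -0.0]
force: [-0.0, 0.6, -5.3]
opening: 0.0533
```

Call:
send_rows(deltas="0 0 0.1 0 0 0 5.2;0 0 0.2 0 0 0 5.2;0 0 0.3 0 0 0 5.2;0 0 0.3 0 0 0 5.2")

```text
t: 27.68
tool_pos: [0.4422, -0.0889, 0.0392]
ee_rot: [0.001, 3.141, -0.001]
force: [-6.5, 2.2, 13.4]
opening: 0.0531
```

Call:
send_rows(deltas="0 0 -0.15 0 0 0 5.2;0 0 -0.15 0 0 0 5.7;0 0 -0.15 0 0 0 6.2;0 0 -0.15 0 0 0 7;0 0 -0.15 0 0 0 8.2;0 0 -0.15 0 0 0 8.2;0 0 -2 0 0 0 8.2;0 0 -5 0 0 0 8.5;0 0 -8 0 0 0 8.5;0 0 -11 0 0 0 8.5;0 0 -13 0 0 0 8.5;0 0 -13 0 0 0 8.5")

```text
t: 29.18
tool_pos: [0.4431, -0.0893, 0.1686]
ee_rot: [0.002, 3.137, -0.003]
force: [-0.3, -0.5, -0.1]
opening: 0.0849
```

```bash
python3 look.py q die_body_mid,.058 tall_post,.008 die_base_mid,.012;python3 -c "
from h import *
print(delta((.4754,.0534,.15)))"
```

```text
29.18 [ 0.4431 -0.0893  0.1686] [-0.39  0.03  1.92 -0.    1.19 -1.96] z [ 0.004 -0.002 -1.   ] x [-1.     0.001 -0.004] op 0.0849 F [-0.3 -0.5 -0.1]
die_body_mid 0.79 [284.4, 155.9, 69.2, 75.9] circle 0.4399 -0.0904 dia mm 62.1
tall_post 0.91 [282.2, 140.9, 73.8, 62.2] circle 0.4406 -0.0883 dia mm 75.7
die_base_mid 0.79 [426.5, 186.4, 65.7, 63.0] circle 0.4754 0.0515 dia mm 69.5
[-3.46 14.18  1.57]
```

Call:
send_rows(deltas="-1 4 0 0 0 0 8.5;-2 8 0 0 0 0 8.5;-3 12 0 0 0 0 8.5;-3.3 14.2 0 0 0 0 8.5;-3.3 14.2 0 0 0 0 8.5;-3.3 14.2 2 0 0 0 8.5;-3.3 14.2 2 0 0 0 8.5")

```text
t: 30.25
tool_pos: [0.4728, 0.0526, 0.1448]
ee_rot: [-0.003, -3.136, 0.0]
force: [-0.1, 0.4, 0.6]
opening: 0.0853
```

```bash
python3 look.py r die_base_mid,.012 shallow_dish,.012;python3 -c "
from h import *
print(delta((.4754,.0532,.0325)))"
```

```text
30.25 [0.4728 0.0526 0.1448] [-0.07  0.12  1.88 -0.    1.15 -1.64] z [-0.005 -0.    -1.   ] x [-1.     0.002  0.005] op 0.0853 F [-0.1  0.4  0.6]
die_base_mid 0.69 [281.8, 159.3, 73.1, 74.2] circle 0.4755 0.0532 dia mm 66.8
shallow_dish 0.8 [478.8, 68.2, 115.4, 112.7] circle 0.415 0.2362 dia mm 96.4
[-0.04  0.06 11.47]
```

Call:
send_rows(deltas="-0.1 0 3 0 0 0 8.5;-0.1 0 6 0 0 0 8;-0.1 0 8.5 0 0 0 7;-0.1 0 10.3 0 0 0 6;-0.1 0 11.2 0 0 0 5;-0.1 0 11.5 0 0 0 4;-0.1 0 11.5 0 0 0 3;-0.1 0 11.5 0 0 0 2;-0.1 0 11.5 0 0 0 2;-0.1 0 11.5 0 0 0 2", squeeze=60)

```text
t: 31.65
tool_pos: [0.4766, 0.0534, 0.0331]
ee_rot: [0.002, 3.14, 0.0]
force: [-2.0, 0.8, 5.6]
opening: 0.0214
```

Call:
send_rows(deltas="0 0 -0.5 0 0 0 2;0 0 -1.5 0 0 0 2;0 0 -4 0 0 0 2;0 0 -7 0 0 0 2;0 0 -10 0 0 0 2;1.5 4 -11 0 0 0 2;3 8 -11 0 0 0 2;4.5 12 -11 0 0 0 2;6 16 -11 0 0 0 2;6 18.6 -11 0 0 0 2;6 18.6 -11 0 0 0 2;6 18.6 -11 0 0 0 2")

```text
t: 33.15
tool_pos: [0.4158, 0.2388, 0.1419]
ee_rot: [-0.001, -3.141, 0.001]
force: [0.9, -0.1, -3.4]
opening: 0.0209
```

```bash
python3 look.py s shallow_dish,.012 die_base_mid,.11;python3 - <<'E'
from h import *
p=robot.get_image("wrist");a=np.linspace(0,6.283,90);i=p["image"].copy()
for r,z in((.046,.012),(.042,.012)):
  cv2.polylines(i,[proj(p,np.c_[.416+r*np.cos(a),.240+r*np.sin(a),0*a+z]).T.round().astype(np.int32)],1,(255,0,0))
cv2.imwrite("pics/s2.png",cv2.resize(i[80:360,200:440,::-1],None,fx=2.1,fy=2.1))
E
```

```text
33.15 [0.4158 0.2388 0.1419] [ 0.34  0.12  1.87 -0.    1.14 -1.23] z [-0.    -0.001 -1.   ] x [-1.     0.001  0.   ] op 0.0209 F [ 0.9 -0.1 -3.4]
shallow_dish 0.75 [268.7, 134.7, 100.5, 70.7] circle 0.4137 0.2379 dia mm 92.7
shallow_dish 0.68 [355.8, 0.0, 120.2, 83.0] circle 0.2788 0.3133 dia mm 93.1
```

View pics/s2.png

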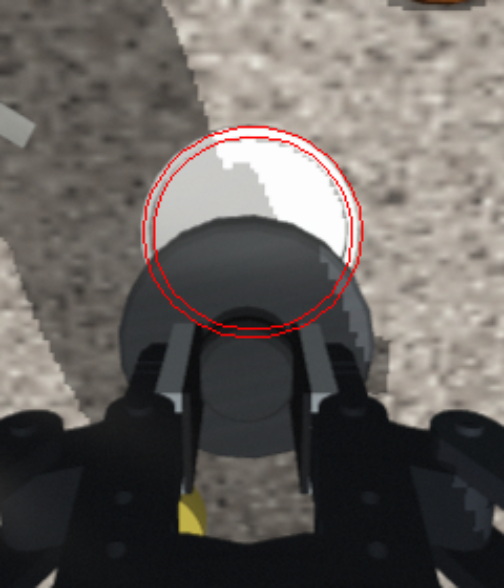

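The overlay fits the white dish to about 1 mm, and the tool is already over it. Lowering the base.

Call:
send_rows(deltas="0 0 2 0 0 0 2;0 0 4 0 0 0 2;0 0 6 0 0 0 2;0 0 8 0 0 0 2;0 0 9 0 0 0 2;0 0 9.8 0 0 0 2;0 0 10.3 0 0 0 2;0 0 10.3 0 0 0 2;0 0 10.5 0 0 0 2;0 0 10.7 0 0 0 2;0 0 10.7 0 0 0 2")

```text
t: 34.72
tool_pos: [0.4167, 0.2395, 0.037]
ee_rot: [0.001, 3.141, 0.0]
force: [-5.0, -2.5, 12.2]
opening: 0.021
```

Seated with about 12 N. Releasing and retreating.

Call:
send_rows(deltas="0 0 -0.15 0 0 0 2;0 0 -0.15 0 0 0 2.6;0 0 -0.15 0 0 0 3.2;0 0 -0.15 0 0 0 4.2;0 0 -0.15 0 0 0 5;0 0 -1.5 0 0 0 5;0 0 -4 0 0 0 6;0 0 -8 0 0 0 8;0 0 -12 0 0 0 8.5;0 0 -17 0 0 0 8.5;0 0 -20 0 0 0 8.5;0 0 -20 0 0 0 8.5")

```text
t: 36.22
tool_pos: [0.4181, 0.2401, 0.2391]
ee_rot: [0.001, 3.134, 0.004]
force: [0.2, 0.4, 0.1]
opening: 0.0849
```

Call:
send_rows(deltas="0 3 0 0 0 0 8.5;0 7 0 0 0 0 8.5;0 11 0 0 0 0 8.5;0 15 0 0 0 0 8.5;0 18 0 0 0 0 8.5;0 18 0 0 0 0 8.5;0 18 0 0 0 0 8.5")

```text
t: 37.1
tool_pos: [0.4155, 0.4184, 0.2337]
ee_rot: [-0.001, -3.14, 0.003]
force: [-0.1, -0.9, 0.5]
opening: 0.0851
```

```bash
python3 look.py t die_base_mid,.016;python3 - <<'E'
from h import *
s=robot.get_image("scene")["image"][150:330,220:450,::-1];t=robot.get_image("top")["image"][140:290,190:435,::-1]
cv2.imwrite("pics/fin.png",np.vstack([cv2.resize(x,(490,y),interpolation=cv2.INTER_CUBIC) for x,y in((s,300),(t,300))]))
p=robot.get_image("wrist")
E
```

```text
37.1 [0.4155 0.4184 0.2337] [ 0.64  0.25  1.52 -0.    1.38 -0.93] z [-0.002 -0.002 -1.   ] x [-1.     0.001  0.002] op 0.0851 F [-0.1 -0.9  0.5]
die_base_mid 0.78 [137.8, 146.8, 57.3, 57.8] circle 0.4168 0.2406 dia mm 70.2
```

View pics/fin.png

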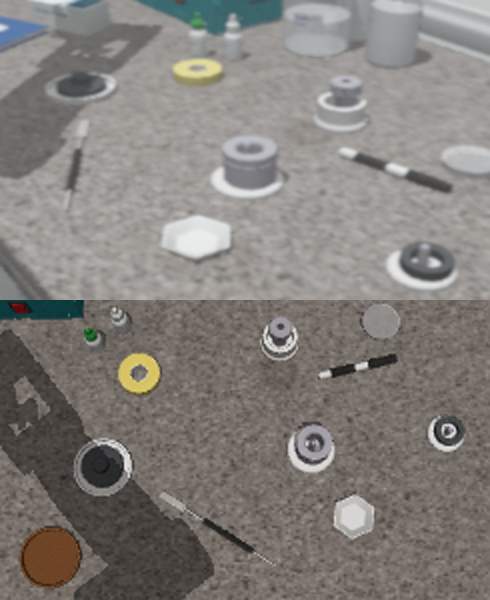

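All four parts are upright in their own holders: plunger in the cup, body on the tall post, collar flat on the short post, and base in the white dish. The gripper is clear of everything.

```bash
python3 -c "
from station import robot
print(robot.hand_in())"
```

```text
the job is handed in; nothing more can be done
None
```

I took the die apart from the top down and put each part on its own holder: plunger in the deep cup, collar on the short post, body on the tall post, base in the white dish. All four are released, and I handed the job in at about 37 s of the 128 s allowed.

- **Final pictures:** the scene and top views after the last release show all four parts upright in the right holders, with the gripper open and well clear. They also show nothing else moved.
- **Base position:** the last wrist picture puts the base at (0.417, 0.241), within about 2 mm of the dish centre.
- **Forces:** the largest reading was about 15 N, when setting the body down. No check failed.
- **Disagreement between cameras:** single-picture position estimates differed by up to about 8 mm. I settled the cup, both posts and the dish by overlaying their known outlines on close wrist pictures.
- **Gripper opening:** it read about 2.6 mm under the true diameter on every part, so I treated that as a fixed offset.

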